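# Close the label-stock dry box and snap its four clips

## Task

The lid of the clear label-roll box was dropped on askew with its four blue clips standing open. Turn the lid square so that it drops fully down onto the rim, then press each clip down and in against its side of the box until it snaps under its catch, so that all four hold the lid. Leave the handheld terminal and the small carton beside it where they are.

Things in the scene. Friction and masses are not known exactly. Their poses are not given: they have to be found in the camera images.
- dry_box: clear plastic box with two white label rolls inside; stands fixed on the bench, -x side towards the robot (yaw within 0.35 rad). 106 (x) by 186 (y) mm outside the walls. Origin: centre of the underside; x across, y along the long side, z up. On the middle of each side a clear springy catch for that side's clip sticks out 12 mm from the wall, 62 mm above the bench
- box_rim (a point): centre of the box's mouth, level with the flat top of its rim, 86 mm above the bench. Mouth 100 (x) by 180 (y) mm, rim 116 by 196 mm outside; walls 3 mm
- box_lid: loose white lid, 123 (x) by 203 (y) mm, 4 mm thick with a 1 mm border, 0.18 kg with clips. Origin: centre of its flange's underside; axes as the box's when on right. Its blue plug below, 98 by 178 mm and 6 mm deep, fits the mouth with 1 mm all round. Starts level but turned 0.2 to 0.34 rad anticlockwise on the box, plug on the rim, origin 92 mm above the bench; home it is at 86 mm
- lid_grip (a point): middle of the top of the white grip bar on the lid's centre, 26 mm above the lid's origin. The bar is 12 mm wide (lid's x), 66 mm long (lid's y) and stands 22 mm above the lid's top; it can be pinched across its width from above
- clip_front (a joint): angle (rad) of the front clip, a blue flap on the lid's front (-x) edge: 0 hangs straight down, 1.57 sticks out level, limit 1.85. Flap 56 mm wide, 35 from hinge to its flared end; hinge 65 mm from the lid's centre, 2 mm above its origin. Stays where left; below about 0.3 its hook meets the catch: 8 to 10 N inward on the lip takes it past 0.15, where it snaps to 0..0.1, else it springs out
- clip_front_lip (a point): the front clip's thumb lip, where it is pressed: middle of the lip's outer face at the flap's free end, 32 mm along the flap from its hinge and 6 mm outward of the (3 mm thick) flap's middle plane; with the clip closed it lies 55 mm above the bench
- clip_back (a joint): angle (rad) of the back clip, a blue flap on the lid's back (+x) edge: 0 hangs straight down, 1.57 sticks out level, limit 1.85. Flap 56 mm wide, 35 from hinge to its flared end; hinge 65 mm from the lid's centre, 2 mm above its origin. Stays where left; below about 0.3 its hook meets the catch: 8 to 10 N inward on the lip takes it past 0.15, where it snaps to 0..0.1, else it springs out
- clip_back_lip (a point): the back clip's thumb lip, where it is pressed: middle of the lip's outer face at the flap's free end, 32 mm along the flap from its hinge and 6 mm outward of the (3 mm thick) flap's middle plane; with the clip closed it lies 55 mm above the bench
- clip_left (a joint): angle (rad) of the left clip, a blue flap on the lid's left (+y) edge: 0 hangs straight down, 1.57 sticks out level, limit 1.85. Flap 44 mm wide, 35 from hinge to its flared end; hinge 105 mm from the lid's centre, 2 mm above its origin. Stays where left; below about 0.3 its hook meets the catch: 8 to 10 N inward on the lip takes it past 0.15, where it snaps to 0..0.1, else it springs out
- clip_left_lip (a point): the left clip's thumb lip, where it is pressed: middle of the lip's outer face at the flap's free end, 32 mm along the flap from its hinge and 6 mm outward of the (3 mm thick) flap's middle plane; with the clip closed it lies 55 mm above the bench
- clip_right (a joint): angle (rad) of the right clip, a blue flap on the lid's right (-y) edge: 0 hangs straight down, 1.57 sticks out level, limit 1.85. Flap 44 mm wide, 35 from hinge to its flared end; hinge 105 mm from the lid's centre, 2 mm above its origin. Stays where left; below about 0.3 its hook meets the catch: 8 to 10 N inward on the lip takes it past 0.15, where it snaps to 0..0.1, else it springs out
- clip_right_lip (a point): the right clip's thumb lip, where it is pressed: middle of the lip's outer face at the flap's free end, 32 mm along the flap from its hinge and 6 mm outward of the (3 mm thick) flap's middle plane; with the clip closed it lies 55 mm above the bench
- terminal: bystander: black handheld terminal lying face down, 190 by 70 by 33 mm, long along its x; origin at the centre of its underside
- carton: bystander: small brown carton, 55 by 105 by 35 mm; origin at the centre of its underside

How it is judged:
By the outcome, as a careful person would: the job done as asked, in the order asked, and still so for the second after the job is handed in, with the robot touching nothing.
It also fails if it takes over 61 s, if anything falls off the work surface, if the arm or the gripper's body presses on something with over 40 N, if the wrist force passes 120 N, or if a joint passes its speed limit or range.

## Robot

A 6-joint arm with a two-finger parallel gripper is mounted at the origin on the work surface; the furniture and walls round the work are solid. World frame = base frame: x ahead of the robot, y to its left, z up, the work surface at z = 0. Lengths are in mm, angles in rad, forces in N, time in s.
With the tool pointing down it reaches from about 350 to 850 mm from the base axis. Payload 8.1 kg.
Tool frame: the origin (TCP) lies between the finger pads; the fingertips stand 22 mm ahead of it and the grasp point (between the pads) lies 3 mm ahead of it; z points along the fingers, y is the line along which they close (so a half turn about z gives the same grasp; the last joint's range is limited). The gripper opens to 85 mm and grips with 20 to 120 N. Pads are 22 mm wide; open, the fingers measure 114 mm over their backs; the gripper's body (76 mm by 85 mm) begins 54 mm behind the grasp point. The pads swing forward as they close: fully open they stand 13 mm farther back than shut.
Start: joints at [-1.279, 0.13, 1.488, -0, 1.523, -0.085], TCP at [220.788, -557.905, 253.292] pointing down, gripper open.
Joint ranges: [-2.96, 2.96], [-0.89, 2.26], [0.02, 2.5], [-1.34, 4.48], [0, 2.73], [-2.66, 2.66]. Speed limits (rad/s): [2.39, 2.39, 2.79, 3.14, 3.14, 3.14].

## Interface

Orientations are given as a 3x3 rotation matrix whose columns are the frame's x, y, z axes.
In Python, from rig import manip, optics, probe_bus, job gives the robot as it stands (manip), with the cameras (optics), the readings (probe_bus) and the job (job).
- The arm moves only by the tool inch_along, called after "Call:" as name(argument=value, ...) on one line, values as JSON. Schema: {"type":"object","properties":{"steps":{"type":"object","properties":{"sx":{"type":"array","items":{"type":"number"},"minItems":1,"maxItems":12},"sy":{"type":"array","items":{"type":"number"},"minItems":1,"maxItems":12},"sz":{"type":"array","items":{"type":"number"},"minItems":1,"maxItems":12},"drx":{"type":"array","items":{"type":"number"},"minItems":1,"maxItems":12},"dry":{"type":"array","items":{"type":"number"},"minItems":1,"maxItems":12},"drz":{"type":"array","items":{"type":"number"},"minItems":1,"maxItems":12}},"additionalProperties":false,"required":["sx","sy","sz","drx","dry","drz"]},"jaw":{"type":"number"},"only":{"type":"string"},"quiet":{"type":"boolean"},"lines":{"type":"string"}},"required":["steps"],"additionalProperties":false}. steps is an object with one list for each field, all of the same length, 1 to 12, a row being the entries at one place: sx, sy, sz (the shift in mm), drx, dry, drz (a rotation vector in rad); each row is the pose to reach, as a shift and turn from the pose commanded when the call began, along the tool's axes at that moment; what a row does not reach only later rows make up. A row lasts 1/8 s, in which the tool goes at most 62.5 mm and 0.188 rad, less where a joint would pass 70% of its speed; a pose out of reach is approached as far as the arm can. jaw is the opening from 0.0 (shut) to 1.0 (fully open), set as the call begins (left out keeps the last). The fingers move at their own pace and stop on an object; the grip force is fixed at half the most. Time passes only in rows, so rows that do not move let the fingers close. The tool returns the time, the measured TCP pose, the force, the opening and the grip force at its end. only (a regular expression) keeps the lines of the reply that match it, lines (a string "A,B") keeps lines A to B, and quiet returns only ok. Input that does not fit is refused with a message, and nothing moves.
- probe_bus.observe(): the state, without advancing time (a new reading comes with each control period).
- optics.snapshot(name): name is "side" or "top"; returns the picture (384x512x3 uint8, red, green, blue); there is no depth.
- optics.camera_params(name): a dict with "camera_matrix" (3x3 intrinsics, pixels), "xyz" and "orientation" of the camera in the world. Camera axes: x right, y up, looking along -z (the intrinsics and any distortion apply to the point x, -y, -z); pixel columns grow to the right and rows downward; lengths in mm; the calibration is good to about 2 mm. A picture is of the moment at which its call begins. camera_params takes no time and is no camera call.
- job.hand_in(): hands the job in; it is judged then, once.
The state is a dict: "t": time; "joint_positions": joint angles; "joint_velocities": joint speeds; "joint_efforts": joint torques, N m; "position": TCP position; "tcp_rot": TCP orientation; "ft_force": force on the tool from outside, world axes, zero at the start; "ft_torque": the same for the moment, N m; "finger_gap": opening from 0.0 (shut) to 1.0 (fully open); "grip_force": force on a finger pad.
Only numpy, scipy, OpenCV 4.12 (cv2) and the standard library are available. Lean on these libraries where they do the work, as an engineer would, in place of code of your own. Each camera call takes 0.05 s, during which the arm holds its last target. There are 200 camera calls.

## Working session

There is one attempt and no reset: what is moved stays moved. The work goes in short steps, Python scripts to look and compute and a tool call to move; the robot and the scene stay as the last step left them, time stands still between calls to the robot, and variables do not carry over. Pictures are saved under pics/ and viewed, at most 10 in all, crops included, and the job is handed in when it is done.

```bash
ls; mkdir -p pics
```

Run:
```python
from rig import manip, optics, probe_bus, job
import cv2,numpy as np
for n in("side","top"):
    im=optics.snapshot(n); cv2.imwrite(f"pics/{n}0.png",im[:,:,::-1]); print(n,optics.camera_params(n))
s=probe_bus.observe(); print(s)
```

```text
pics
rig.py
side {'camera_matrix': array([[422.30956825,   0.        , 262.94990964],
       [  0.        , 422.30956825, 184.85757592],
       [  0.        ,   0.        ,   1.        ]]), 'xyz': array([210.48522783, 821.93643215, 542.05890562]), 'orientation': array([[-0.89202296,  0.21266297, -0.39883518],
       [-0.45193177, -0.40547165,  0.79457562],
       [ 0.00726045,  0.88902598,  0.45779918]])}
top {'camera_matrix': array([[464.7170538 ,   0.        , 253.34314218],
       [  0.        , 464.7170538 , 199.14791363],
       [  0.        ,   0.        ,   1.        ]]), 'xyz': array([ 492.93786301,   25.36466013, 1239.41827663]), 'orientation': array([[ 0.02808611,  0.99643564, -0.07954358],
       [-0.99960353,  0.02783855, -0.00421975],
       [-0.00199033,  0.07963056,  0.99682246]])}
{'t': 0.1, 'joint_positions': array([-1.27940120e+00,  1.31104066e-01,  1.48914883e+00, -5.65917780e-06,
        1.52304890e+00, -8.54011745e-02]), 'joint_velocities': array([-0.00130501, -0.00411356, -0.0033731 ,  0.00039846,  0.00127949,
        0.00066408]), 'joint_efforts': array([ 5.54466878e-04, -5.70952141e+01, -5.01943302e+01, -3.87748341e-04,
        8.19184439e-03, -2.24592407e-05]), 'position': array([ 220.65005804, -557.45390399,  252.35015839]), 'tcp_rot': array([[ 9.29848119e-01,  3.67943241e-01, -4.96430099e-04],
       [ 3.67943550e-01, -9.29846691e-01,  1.63546173e-03],
       [ 1.40153204e-04, -1.70338927e-03, -9.99998539e-01]]), 'ft_force': array([-0.10777483, -0.86028269,  0.13763951]), 'ft_torque': array([ 0.03288637,  0.04559221, -0.00383245]), 'grip_force': 0.0, 'finger_gap': 0.9953591692199176}
```

```bash
cd pics
```

Run:
```python
import cv2,numpy as np
a=cv2.imread('side0.png');b=cv2.imread('top0.png')
cv2.imwrite('both0.png',cv2.resize(np.hstack([a,b]),(800,300)))
```

```text
(no output)
```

View pics/side0.png

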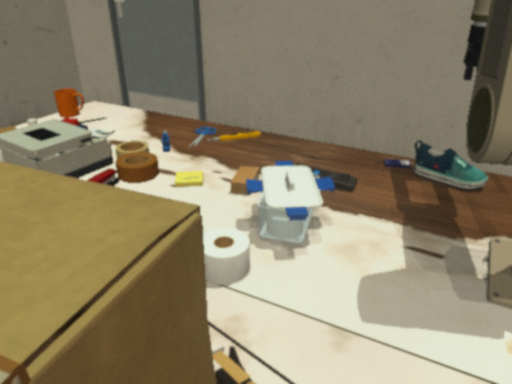

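View pics/top0.png

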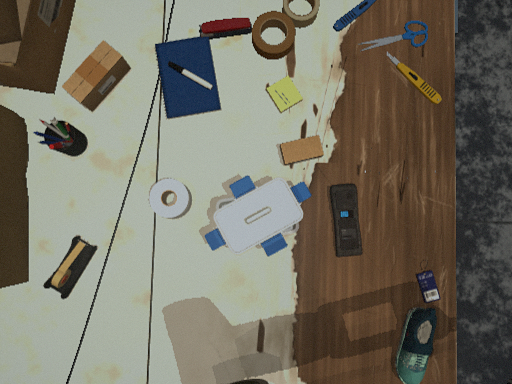

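The side view shows the white lid at about (290,185), with the clear box below it and the blue clips around it. In the top view the lid is centred near (258,215), with clips at (243,186), (300,191), (274,244) and (215,238). The carton is at (302,150), the terminal at (345,220) and a white roll at (170,198). I'll zoom in to find the box yaw.

```bash
cd pics
```

Run:
```python
import cv2,numpy as np
a=cv2.imread('side0.png')[145:255,225:365];b=cv2.imread('top0.png')[160:270,190:330]
a=cv2.resize(a,None,fx=4,fy=5.4,interpolation=cv2.INTER_CUBIC)
a=cv2.resize(cv2.imread('side0.png')[150:250,235:345],(396,360),interpolation=cv2.INTER_CUBIC)
b=cv2.resize(cv2.imread('top0.png')[165:265,200:310],(396,360),interpolation=cv2.INTER_CUBIC)
cv2.imwrite('z0.png',np.hstack([a,b]))
```

```text
(no output)
```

View pics/z0.png

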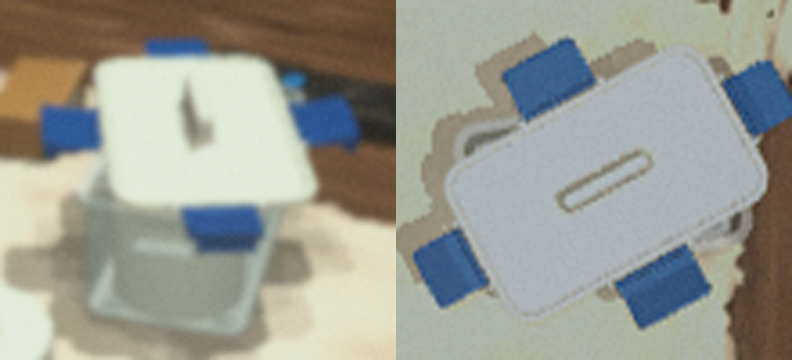

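The zoom shows the lid's outline, the grip bar, the four open clips, and two rim corners poking out: back-left near zoom (460,130) and front-right near (745,245). Next I'll rectify the top view onto the rim plane and enlarge those corners.

Create h.py:
```python
import numpy as np,cv2
from rig import manip, optics, probe_bus, job
P={n:optics.camera_params(n) for n in("side","top")}
def ray(n,u,v):
    p=P[n];K=p["camera_matrix"]
    d=np.array([(u-K[0,2])/K[0,0],-(v-K[1,2])/K[1,1],-1.]); d=p["orientation"]@d
    return p["xyz"],d/np.linalg.norm(d)
def onz(n,u,v,z):
    o,d=ray(n,u,v); return (o+d*(z-o[2])/d[2])
def pix(n,X):
    p=P[n];K=p["camera_matrix"];c=p["orientation"].T@(np.asarray(X,float)-p["xyz"])
    return np.array([K[0,2]+K[0,0]*c[0]/-c[2],K[1,2]-K[1,1]*c[1]/-c[2]])
def tri(a,b):
    (o1,d1),(o2,d2)=ray("top",*a),ray("side",*b)
    s=np.linalg.lstsq(np.c_[d1,-d2],o2-o1,rcond=None)[0]
    A,B=o1+s[0]*d1,o2+s[1]*d2; return (A+B)/2,np.linalg.norm(A-B)
def snap(n,k=6): return np.mean([optics.snapshot(n) for _ in range(k)],0).astype(np.uint8)
def blues(im,amin=60,roi=None):
    h=cv2.cvtColor(im,cv2.COLOR_RGB2HSV); m=cv2.inRange(h,(100,110,60),(125,255,255))
    if roi: z=np.zeros_like(m); x0,y0,x1,y1=roi; z[y0:y1,x0:x1]=m[y0:y1,x0:x1]; m=z
    k,l,s,c=cv2.connectedComponentsWithStats(m)
    return [(c[i].round(1),s[i,4],cv2.minAreaRect(np.argwhere(l==i)[:,::-1].astype(np.float32))) for i in range(1,k) if s[i,4]>=amin]
```

Run:
```python
from h import *
t=cv2.imread('pics/top0.png')[:,:,::-1].copy();s=cv2.imread('pics/side0.png')[:,:,::-1].copy()
for n,im,roi in(("top",t,(195,160,320,265)),("side",s,(230,150,345,245))):
    for c,a,r in blues(im,30,roi): print(n,c,a,np.round(r[0],1),np.round(r[1],1),round(r[2],1), onz(n,*c,94).round(0))
# lid: bright mask largest contour
g=cv2.cvtColor(t,cv2.COLOR_RGB2HSV)
# rectified at rim plane z=86, 1 px = 0.5 mm ; x right = -y world, up = +x
X0,Y0=450,25
c=onz("top",258,215,92); print("lid c",c)
W=np.zeros((640,640,2),np.float32)
cx,cy=c[0],c[1]
for i in range(640):
    for j in range(640):
        pass
ii,jj=np.mgrid[0:640,0:640]
src=np.array([pix("top",(cx+dx,cy+dy,86)) for dx,dy in((128,128),(128,-128),(-128,-128),(-128,128))],np.float32)
H=cv2.getPerspectiveTransform(src,np.float32([[0,0],[640,0],[640,640],[0,640]]))
r=cv2.warpPerspective(t,H,(640,640),flags=cv2.INTER_CUBIC)
r=r[60:580]
for k in range(0,640,50): cv2.putText(r,str(k),(k,10),0,.35,(255,0,0))
for k in range(60,580,50): cv2.putText(r,str(k),(0,k-60+4),0,.35,(255,0,0))
cv2.imwrite('pics/rect.png',r[:,:,::-1]); print(cx,cy)
```

```text
top [241.9 186.5] 311 [241.8 186.5] [14.3 22. ] 60.3 [615.  59.  94.]
top [300.6 191.8] 248 [300.7 191.6] [17.6 14.5] 60.3 [606. -86.  94.]
top [214.4 239.1] 248 [214.3 239.1] [16.5 14.8] 63.4 [483. 123.  94.]
top [273.7 244.1] 319 [273.6 244.2] [14.3 22.4] 63.4 [475. -23.  94.]
side [283.5 162.6] 60 [283.5 162.5] [ 3. 15.] 90.0 [611. -92.  94.]
side [325.5 183.2] 194 [325.5 183.6] [14.  16.2] 74.1 [475. -31.  94.]
side [253.8 185.5] 164 [254. 186.] [12. 14.] 90.0 [618.  57.  94.]
side [296.7 212.6] 197 [296. 213.] [10. 20.] 90.0 [483. 123.  94.]
lid c [545.55339703  17.61991839  92.        ]
545.5533970286186 17.619918393648295
```

View pics/rect.png

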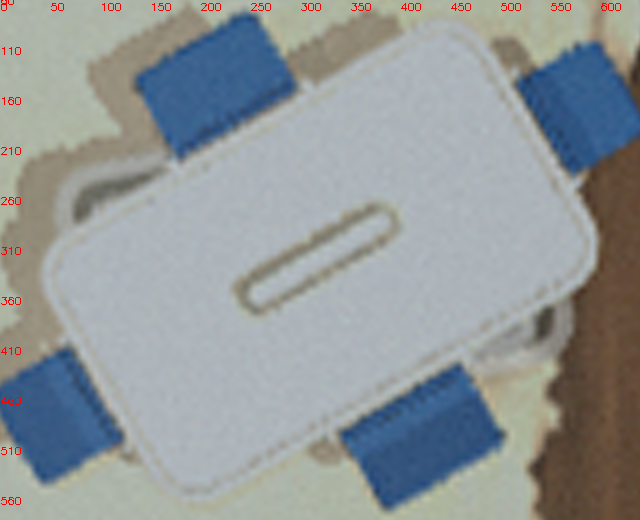

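The rectified view (0.4 mm/px) shows the lid turned about 28°. The rim corners stick out at back-left (about (60,170)) and front-right (about (570,350)), and their slopes put the box near 0.2 rad. I'll fit the rim edges from averaged frames.

Run:
```python
from h import *
t=snap("top",8); cv2.imwrite('pics/topavg.png',t[:,:,::-1])
s=snap("side",4); cv2.imwrite('pics/sideavg.png',s[:,:,::-1])
cx,cy=545.5534,17.6199
src=np.array([pix("top",(cx+dx,cy+dy,86)) for dx,dy in((128,128),(128,-128),(-128,-128),(-128,128))],np.float32)
H=cv2.getPerspectiveTransform(src,np.float32([[0,0],[1280,0],[1280,1280],[0,1280]]))
r=cv2.warpPerspective(t,H,(1280,1280),flags=cv2.INTER_CUBIC)
def st(a): 
    a=a.astype(float); lo,hi=np.percentile(a,2),np.percentile(a,99); return np.clip((a-lo)/(hi-lo)*255,0,255).astype(np.uint8)
a=st(r[400:700,60:460]);b=st(r[640:940,860:1260])
for im,x0,y0 in((a,60,400),(b,860,640)):
    for k in range(0,400,50): cv2.line(im,(k,0),(k,5),(255,0,0)); cv2.putText(im,str(k+x0),(k,15),0,.35,(255,0,0))
    for k in range(0,300,50): cv2.line(im,(0,k),(5,k),(255,0,0)); cv2.putText(im,str(k+y0),(6,k+4),0,.35,(255,0,0))
cv2.imwrite('pics/corners.png',np.hstack([a,b])[:,:,::-1])
```

```text
(no output)
```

View pics/corners.png

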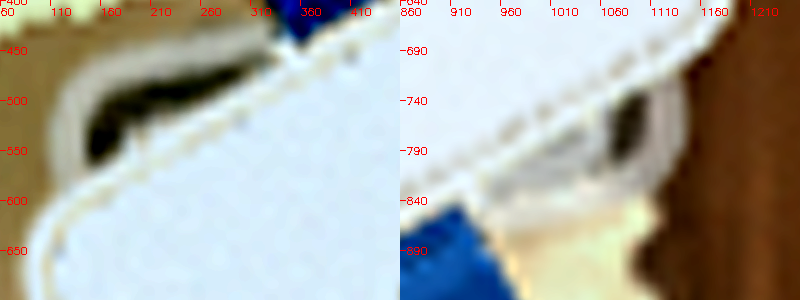

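Fitting the rim edges gives the box centre at about (543.1, 20.6) and yaw at about 0.22. The clip pairs and the grip bar put the lid centre at about (545, 18.4) and yaw at about 0.53. Next I'll check the heights from both views, write a planning helper, and start the arm towards the lid.

Create go.py:
```python
# go.py x y z [yaw of tool y axis] : deltas in tool axes for a tool-down pose
import sys
from h import *
from scipy.spatial.transform import Rotation as R
def plan(p,R1):
    s=probe_bus.observe(); R0=s["tcp_rot"]
    return (R0.T@(np.array(p)-s["position"])).round(1), R.from_matrix(R0.T@R1).as_rotvec().round(3)
def down(yaw):
    y=np.array([np.cos(yaw),np.sin(yaw),0]); z=np.array([0,0,-1.]); return np.c_[np.cross(y,z),y,z]
if __name__=="__main__":
    a=list(map(float,sys.argv[1:])); print(*plan(a[:3],down(a[3])))
```

Run:
```python
from h import *
for n,a,b in(("right",(300.6,191.8),(283.5,162.6)),("front",(273.7,244.1),(325.5,183.2)),("back",(241.9,186.5),(253.8,185.5)),("left",(214.4,239.1),(296.7,212.6))):
    X,e=tri(a,b); print(n,X.round(1),round(e,1))
# grip bar: darker outline in side view
print(pix("side",(545,18.5,118)),pix("side",(545,18.5,96)), pix("top",(545,18.5,118)))
```

```bash
python3 go.py 545 18.5 200 0.53
```

```text
right [606.4 -85.5  97.6] 2.0
front [473.9 -23.1  98.1] 2.8
back [615.6  59.8  95.8] 1.8
left [483.2 123.   93.9] 0.2
[289.89225271 176.15282633] [289.54511839 184.70542293] [257.71548459 214.72744889]
[ 513.6 -416.7   53.3] [-0.    -0.    -1.724]
```

Call:
inch_along(steps={"sx": [514,514,514,514,514,514,514,514,514,514,514,514],"sy": [-417,-417,-417,-417,-417,-417,-417,-417,-417,-417,-417,-417],"sz": [50,50,50,50,50,50,50,50,50,50,50,50],"drx": [0,0,0,0,0,0,0,0,0,0,0,0],"dry": [0,0,0,0,0,0,0,0,0,0,0,0],"drz": [-1.724,-1.724,-1.724,-1.724,-1.724,-1.724,-1.724,-1.724,-1.724,-1.724,-1.724,-1.724]}, jaw=0.5)

```text
t: 2.2
position: [545.9, 21.6, 202.9]
tcp_rot: [[-0.509, 0.861, -0.0], [0.861, 0.509, 0.001], [0.001, -0.0, -1.0]]
ft_force: [0.3, 0.3, 0.1]
finger_gap: 0.502
grip_force: 0.0
```

```bash
python3 go.py 545 18.5 121 0.53
```

```text
[-2.3 -2.3 81.9] [-0.    -0.001  0.004]
```

Call:
inch_along(steps={"sx": [-2,-2,-2,-2],"sy": [-2,-2,-2,-2],"sz": [40,80,80,80],"drx": [0,0,0,0],"dry": [0,0,0,0],"drz": [0,0,0,0]})

```text
t: 2.7
position: [545.3, 15.7, 125.0]
tcp_rot: [[-0.505, 0.863, 0.002], [0.863, 0.505, -0.0], [-0.001, 0.001, -1.0]]
ft_force: [0.2, 0.5, 0.4]
finger_gap: 0.501
grip_force: 0.0
```

Call:
inch_along(steps={"sx": [0,0,0,0,0],"sy": [0,0,0,0,0],"sz": [0,0,0,0,0],"drx": [0,0,0,0,0],"dry": [0,0,0,0,0],"drz": [0,0,0,0,0]}, jaw=0)

```text
t: 3.32
position: [546.0, 16.0, 125.5]
tcp_rot: [[-0.506, 0.863, 0.003], [0.863, 0.506, -0.0], [-0.002, 0.003, -1.0]]
ft_force: [-1.7, -1.0, 7.5]
finger_gap: 0.119
grip_force: 60.6
```

```bash
python3 go.py 545 18.5 121 0.53
```

```text
[2.6 0.4 4.5] [0.003 0.002 0.   ]
```

Call:
inch_along(steps={"sx": [0,0],"sy": [0,0],"sz": [-4,-5],"drx": [0,0],"dry": [0,0],"drz": [0,0]})

```text
t: 3.58
position: [544.7, 16.2, 128.7]
tcp_rot: [[-0.506, 0.863, 0.0], [0.863, 0.506, -0.0], [-0.0, 0.0, -1.0]]
ft_force: [-0.3, -0.6, -2.2]
finger_gap: 0.124
grip_force: 59.5
```

```bash
python3 go.py 543.7 18 130 0.22
```

```text
[ 2.   0.1 -1.3] [0.   0.   0.31]
```

Call:
inch_along(steps={"sx": [1,2,2,2],"sy": [0,0,0,0],"sz": [0,0,0,0],"drx": [0,0,0,0],"dry": [0,0,0,0],"drz": [0.15,0.31,0.31,0.31]})

```text
t: 4.08
position: [543.5, 17.9, 128.2]
tcp_rot: [[-0.222, 0.975, -0.0], [0.975, 0.222, -0.0], [0.0, -0.0, -1.0]]
ft_force: [1.8, 0.1, -1.8]
finger_gap: 0.12
grip_force: 59.5
```

Call:
inch_along(steps={"sx": [0,0,0],"sy": [0,0,0],"sz": [3,6,6],"drx": [0,0,0],"dry": [0,0,0],"drz": [0,0,0]})

```text
t: 4.45
position: [543.8, 18.0, 122.3]
tcp_rot: [[-0.219, 0.976, 0.0], [0.976, 0.219, 0.0], [0.0, 0.0, -1.0]]
ft_force: [1.2, 0.1, 0.1]
finger_gap: 0.119
grip_force: 59.6
```

Run:
```python
from h import *
s=snap("side",2);t=snap("top",2)
a=cv2.resize(s[150:250,235:345],(396,360),interpolation=cv2.INTER_CUBIC)
b=cv2.resize(t[165:265,200:310],(396,360),interpolation=cv2.INTER_CUBIC)
cv2.imwrite('pics/z1.png',np.hstack([a,b])[:,:,::-1])
```

```text
(no output)
```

View pics/z1.png

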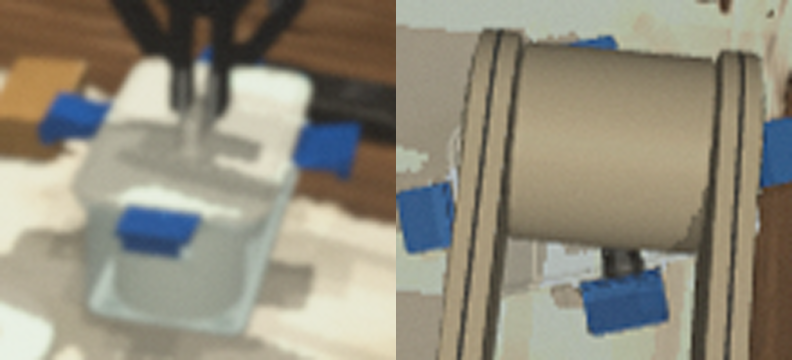

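The lid looks square to the box and has already gone below its starting height with no resistance. I'll lower it further.

Call:
inch_along(steps={"sx": [0,0,0],"sy": [0,0,0],"sz": [2,4,4],"drx": [0,0,0],"dry": [0,0,0],"drz": [0,0,0]})

```text
t: 5.03
position: [544.0, 17.9, 119.5]
tcp_rot: [[-0.218, 0.976, 0.001], [0.976, 0.218, -0.0], [-0.0, 0.001, -1.0]]
ft_force: [-2.8, 0.1, 7.6]
finger_gap: 0.12
grip_force: 60.9
```

Call:
inch_along(steps={"sx": [0,0,0],"sy": [0,0,0],"sz": [1,2,2],"drx": [0,0,0],"dry": [0,0,0],"drz": [0,0,0]})

```text
t: 5.4
position: [544.0, 17.9, 119.4]
tcp_rot: [[-0.218, 0.976, 0.001], [0.976, 0.218, -0.0], [-0.0, 0.001, -1.0]]
ft_force: [-11.7, 0.5, 25.1]
finger_gap: 0.121
grip_force: 63.1
```

TCP z has gone from 125.5 to 119.4, so the lid is home. I'll release it, then look at the clip angles and the tape roll.

Call:
inch_along(steps={"sx": [0,0],"sy": [0,0],"sz": [-4,-4],"drx": [0,0],"dry": [0,0],"drz": [0,0]}, jaw=0.4)

```text
t: 5.65
position: [543.6, 17.9, 120.4]
tcp_rot: [[-0.218, 0.976, 0.0], [0.976, 0.218, -0.0], [-0.0, 0.0, -1.0]]
ft_force: [-0.6, 0.7, 0.7]
finger_gap: 0.404
grip_force: 0.0
```

Call:
inch_along(steps={"sx": [0,0],"sy": [0,0],"sz": [-40,-50],"drx": [0,0],"dry": [0,0],"drz": [0,0]})

```text
t: 5.9
position: [544.9, 17.8, 172.5]
tcp_rot: [[-0.218, 0.976, 0.003], [0.976, 0.218, -0.0], [-0.001, 0.003, -1.0]]
ft_force: [-0.3, 0.2, 0.3]
finger_gap: 0.4
grip_force: 0.0
```

Run:
```python
from h import *
print(tri((169,198),(225,241)))
```

```bash
python3 go.py 513.7 153.1 150 0.219
```

```text
(array([583.14245103, 243.91916138,  65.85184845]), np.float64(0.8713844748358553))
[138.8  -0.9  22.3] [0.003 0.001 0.001]
```

Call:
inch_along(steps={"sx": [60,120,139,139,139],"sy": [0,0,0,0,0],"sz": [0,10,25,25,25],"drx": [0,0,0,0,0],"dry": [0,0,0,0,0],"drz": [0,0,0,0,0]}, jaw=0)

```text
t: 6.52
position: [513.4, 152.6, 145.0]
tcp_rot: [[-0.218, 0.976, -0.0], [0.976, 0.218, -0.001], [-0.001, -0.001, -1.0]]
ft_force: [-0.2, -0.7, -0.2]
finger_gap: 0.002
grip_force: 0.0
```

```bash
python3 go.py 513.7 153.1 70 0.219
```

```text
[ 0.5  0.4 75. ] [-0.001  0.001  0.001]
```

Call:
inch_along(steps={"sx": [0,0,0,0,0],"sy": [0,0,0,0,0],"sz": [30,50,65,80,80],"drx": [0,0,0,0,0],"dry": [0,0,0,0,0],"drz": [0,0,0,0,0]})

```text
t: 7.15
position: [512.5, 153.0, 64.1]
tcp_rot: [[-0.218, 0.976, -0.002], [0.976, 0.218, -0.001], [-0.0, -0.002, -1.0]]
ft_force: [-0.1, -0.3, 1.3]
finger_gap: 0.001
grip_force: 0.0
```

```bash
python3 go.py 513.7 153.1 70 0.219
```

```text
[-0.2  1.2 -5.9] [-0.002  0.     0.   ]
```

Call:
inch_along(steps={"sx": [-4,-8,-10,-10],"sy": [0,0,0,0],"sz": [-3,-3,-3,-3],"drx": [0,0,0,0],"dry": [0,0,0,0],"drz": [0,0,0,0]})

```text
t: 7.65
position: [515.8, 143.8, 68.9]
tcp_rot: [[-0.218, 0.976, 0.001], [0.976, 0.218, 0.0], [-0.0, 0.001, -1.0]]
ft_force: [-0.5, 0.5, 0.5]
finger_gap: 0.001
grip_force: 0.3
```

Call:
inch_along(steps={"sx": [-2,-4,-4],"sy": [0,0,0],"sz": [0,0,0],"drx": [0,0,0],"dry": [0,0,0],"drz": [0,0,0]})

```text
t: 8.02
position: [516.5, 140.2, 68.6]
tcp_rot: [[-0.218, 0.976, 0.0], [0.976, 0.218, 0.001], [0.001, 0.001, -1.0]]
ft_force: [-0.5, 2.6, 1.7]
finger_gap: -0.003
grip_force: 1.6
```

Contact, at 2.6 N. I'll keep pushing in.

Call:
inch_along(steps={"sx": [-2,-4,-4],"sy": [0,0,0],"sz": [0,0,0],"drx": [0,0,0],"dry": [0,0,0],"drz": [0,0,0]})

```text
t: 8.4
position: [516.7, 139.0, 68.3]
tcp_rot: [[-0.219, 0.976, -0.0], [0.976, 0.219, 0.005], [0.005, 0.001, -1.0]]
ft_force: [-1.2, 17.1, -0.0]
finger_gap: 0.003
grip_force: 8.8
```

Call:
inch_along(steps={"sx": [-2,-4,-4],"sy": [0,0,0],"sz": [0,0,0],"drx": [0,0,0],"dry": [0,0,0],"drz": [0,0,0]})

```text
t: 8.78
position: [516.9, 138.3, 68.3]
tcp_rot: [[-0.219, 0.976, -0.001], [0.976, 0.219, 0.01], [0.01, 0.001, -1.0]]
ft_force: [-5.7, 33.4, -1.0]
finger_gap: 0.002
grip_force: 17.1
```

Call:
inch_along(steps={"sx": [10,20,20,20,20],"sy": [0,0,0,0,0],"sz": [0,0,-50,-90,-90],"drx": [0,0,0,0,0],"dry": [0,0,0,0,0],"drz": [0,0,0,0,0]})

```text
t: 9.4
position: [516.5, 151.8, 162.7]
tcp_rot: [[-0.218, 0.976, 0.008], [0.976, 0.218, 0.001], [-0.001, 0.008, -1.0]]
ft_force: [0.4, -0.0, 0.1]
finger_gap: 0.001
grip_force: 0.0
```

Run:
```python
from h import *
s=snap("side",2)
cv2.imwrite('pics/z2.png',cv2.resize(s[150:250,235:345],(660,600),interpolation=cv2.INTER_CUBIC)[:,:,::-1])
```

```bash
python3 go.py 573.3 -112.3 160 0.219
```

```text
[-270.3    0.5   -1.5] [0.001 0.001 0.001]
```

View pics/z2.png

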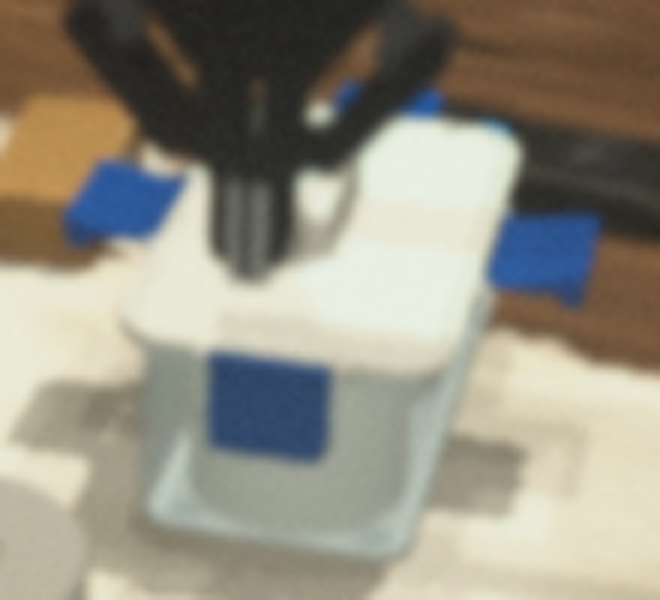

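The left clip now lies flat against the box at zoom (268,408), the lid is seated, and the other three clips are still open. Right clip next.

Call:
inch_along(steps={"sx": [-60,-120,-180,-240,-271,-271,-271],"sy": [0,0,0,0,0,0,0],"sz": [0,0,0,0,0,0,0],"drx": [0,0,0,0,0,0,0],"dry": [0,0,0,0,0,0,0],"drz": [0,0,0,0,0,0,0]})

```text
t: 10.38
position: [571.8, -112.2, 156.6]
tcp_rot: [[-0.218, 0.976, -0.003], [0.976, 0.218, 0.001], [0.002, -0.003, -1.0]]
ft_force: [0.4, 0.2, -0.2]
finger_gap: 0.002
grip_force: 0.0
```

Call:
inch_along(steps={"sx": [0,0,0,0,0,0],"sy": [0,0,0,0,0,0],"sz": [30,60,75,92,92,92],"drx": [0,0,0,0,0,0],"dry": [0,0,0,0,0,0],"drz": [0,0,0,0,0,0]})

```text
t: 11.12
position: [573.4, -112.9, 67.1]
tcp_rot: [[-0.218, 0.976, 0.001], [0.976, 0.218, -0.0], [-0.001, 0.001, -1.0]]
ft_force: [0.7, 0.1, 0.0]
finger_gap: 0.002
grip_force: 0.0
```

```bash
python3 go.py 573.3 -112.3 70 0.219
```

```text
[ 0.6  0.  -2.9] [0.001 0.001 0.001]
```

Call:
inch_along(steps={"sx": [5,10,14,16,16],"sy": [0,0,0,0,0],"sz": [-1,-1,-1,-1,-1],"drx": [0,0,0,0,0],"dry": [0,0,0,0,0],"drz": [0,0,0,0,0]})

```text
t: 11.75
position: [570.4, -100.3, 68.3]
tcp_rot: [[-0.218, 0.976, 0.003], [0.976, 0.218, -0.005], [-0.006, 0.002, -1.0]]
ft_force: [3.3, -15.8, -5.5]
finger_gap: -0.002
grip_force: 8.3
```

Call:
inch_along(steps={"sx": [2,4,4],"sy": [0,0,0],"sz": [0,0,0],"drx": [0,0,0],"dry": [0,0,0],"drz": [0,0,0]})

```text
t: 12.12
position: [570.2, -99.3, 68.4]
tcp_rot: [[-0.217, 0.976, 0.005], [0.976, 0.217, -0.01], [-0.011, 0.003, -1.0]]
ft_force: [7.1, -29.6, -10.6]
finger_gap: 0.001
grip_force: 15.2
```

Call:
inch_along(steps={"sx": [2,2],"sy": [0,0],"sz": [0,0],"drx": [0,0],"dry": [0,0],"drz": [0,0]})

```text
t: 12.38
position: [570.1, -99.1, 68.6]
tcp_rot: [[-0.216, 0.976, 0.006], [0.976, 0.216, -0.012], [-0.013, 0.003, -1.0]]
ft_force: [8.8, -36.9, -12.9]
finger_gap: 0.002
grip_force: 19.0
```

Call:
inch_along(steps={"sx": [-10,-20,-20,-20,-20],"sy": [0,0,0,0,0],"sz": [0,0,-50,-90,-90],"drx": [0,0,0,0,0],"dry": [0,0,0,0,0],"drz": [0,0,0,0,0]})

```text
t: 13.0
position: [575.3, -111.1, 162.4]
tcp_rot: [[-0.219, 0.976, 0.008], [0.976, 0.219, -0.002], [-0.003, 0.007, -1.0]]
ft_force: [0.9, 0.4, -1.5]
finger_gap: -0.002
grip_force: 0.0
```

```bash
python3 go.py 449.8 -0.6 160 -1.352
```

```text
[135.3 -98.3   1.2] [ 0.008 -0.003  1.573]
```

Call:
inch_along(steps={"sx": [135,135,135,135,135,135,135,135,135,135,135],"sy": [-98,-98,-98,-98,-98,-98,-98,-98,-98,-98,-98],"sz": [0,0,0,0,0,0,0,0,0,0,0],"drx": [0,0,0,0,0,0,0,0,0,0,0],"dry": [0,0,0,0,0,0,0,0,0,0,0],"drz": [1.572,1.572,1.572,1.572,1.572,1.572,1.572,1.572,1.572,1.572,1.572]})

```text
t: 14.38
position: [447.0, -0.3, 156.9]
tcp_rot: [[0.976, 0.219, -0.001], [0.219, -0.976, 0.0], [-0.001, -0.0, -1.0]]
ft_force: [-0.0, 0.2, 0.2]
finger_gap: 0.004
grip_force: 0.0
```

Run:
```python
from h import *
t=snap("top",2); s=snap("side",2)
b=cv2.resize(t[165:265,200:320],(480,400),interpolation=cv2.INTER_CUBIC)
a=cv2.resize(s[150:250,265:345],(320,400),interpolation=cv2.INTER_CUBIC)
cv2.imwrite('pics/z3.png',np.hstack([b,a])[:,:,::-1])
```

```bash
python3 go.py 449.8 -0.6 67 -1.352
```

```text
[ 2.5  0.7 90.2] [-0.     0.     0.001]
```

View pics/z3.png

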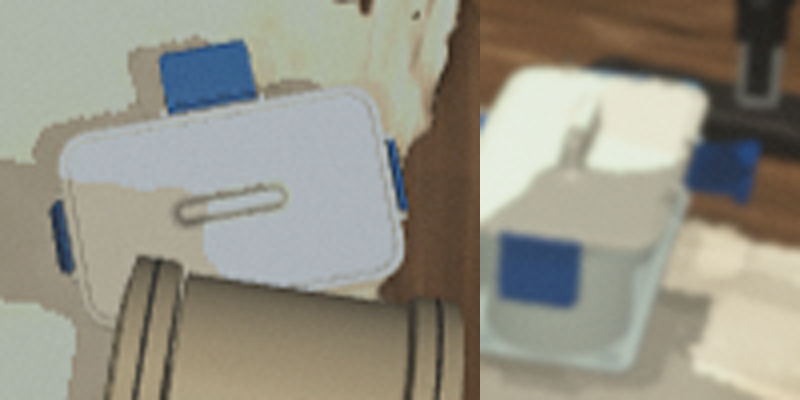

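In the top view the left clip at zoom (62,237) and the right clip at (397,175) both show as thin, similar strips, so both are closed. Front clip next.

Call:
inch_along(steps={"sx": [3,3,3,3,3,3],"sy": [1,1,1,1,1,1],"sz": [30,60,75,90,90,90],"drx": [0,0,0,0,0,0],"dry": [0,0,0,0,0,0],"drz": [0,0,0,0,0,0]})

```text
t: 15.32
position: [451.0, -0.9, 68.0]
tcp_rot: [[0.976, 0.217, 0.001], [0.217, -0.976, -0.0], [0.001, 0.0, -1.0]]
ft_force: [-0.3, -0.6, 0.3]
finger_gap: 0.001
grip_force: 0.2
```

Call:
inch_along(steps={"sx": [4,8,12,14,16,16],"sy": [0,0,0,0,0,0],"sz": [0,0,0,0,0,0],"drx": [0,0,0,0,0,0],"dry": [0,0,0,0,0,0],"drz": [0,0,0,0,0,0]})

```text
t: 16.08
position: [463.5, 2.1, 66.9]
tcp_rot: [[0.976, 0.217, -0.007], [0.217, -0.976, -0.001], [-0.007, -0.0, -1.0]]
ft_force: [-18.1, -4.8, 11.3]
finger_gap: 0.001
grip_force: 9.0
```

Call:
inch_along(steps={"sx": [2,4,4],"sy": [0,0,0],"sz": [0,0,0],"drx": [0,0,0],"dry": [0,0,0],"drz": [0,0,0]})

```text
t: 16.45
position: [464.0, 2.4, 66.0]
tcp_rot: [[0.976, 0.217, -0.014], [0.217, -0.976, -0.002], [-0.015, -0.001, -1.0]]
ft_force: [-34.5, -9.6, 23.4]
finger_gap: 0.002
grip_force: 17.8
```

Call:
inch_along(steps={"sx": [-10,-20,-20,-20,-20],"sy": [0,0,0,0,0],"sz": [0,0,-50,-95,-95],"drx": [0,0,0,0,0],"dry": [0,0,0,0,0],"drz": [0,0,0,0,0]})

```text
t: 17.08
position: [453.8, -1.1, 167.4]
tcp_rot: [[0.976, 0.217, 0.01], [0.217, -0.976, -0.001], [0.01, 0.003, -1.0]]
ft_force: [-0.3, 0.8, 0.9]
finger_gap: 0.002
grip_force: 0.0
```

```bash
python3 go.py 637.2 41.4 160 -1.352
```

```text
[188.1  -1.7   9.3] [ 0.003 -0.01   0.   ]
```

Call:
inch_along(steps={"sx": [60,120,180,192,192,192],"sy": [0,0,0,0,0,0],"sz": [0,0,0,0,0,0],"drx": [0,0,0,0,0,0],"dry": [0,0,0,0,0,0],"drz": [0,0,0,0,0,0]})

```text
t: 17.82
position: [636.9, 40.6, 162.4]
tcp_rot: [[0.976, 0.217, -0.0], [0.217, -0.976, 0.0], [-0.0, -0.0, -1.0]]
ft_force: [-0.7, -0.2, 0.7]
finger_gap: -0.001
grip_force: 0.0
```

```bash
python3 go.py 637.2 41.4 67 -1.352
```

```text
[ 0.5 -0.7 95.4] [-0.  0. -0.]
```

Call:
inch_along(steps={"sx": [0,0,0,0,0,0],"sy": [0,0,0,0,0,0],"sz": [35,60,80,95,95,95],"drx": [0,0,0,0,0,0],"dry": [0,0,0,0,0,0],"drz": [0,0,0,0,0,0]})

```text
t: 18.58
position: [638.4, 40.8, 68.3]
tcp_rot: [[0.976, 0.217, 0.001], [0.217, -0.976, -0.0], [0.001, 0.0, -1.0]]
ft_force: [-0.2, 0.1, 0.0]
finger_gap: -0.0
grip_force: 0.0
```

Call:
inch_along(steps={"sx": [-4,-8,-12,-14,-16,-16],"sy": [0,0,0,0,0,0],"sz": [0,0,0,0,0,0],"drx": [0,0,0,0,0,0],"dry": [0,0,0,0,0,0],"drz": [0,0,0,0,0,0]})

```text
t: 19.32
position: [625.0, 37.9, 68.3]
tcp_rot: [[0.976, 0.217, 0.007], [0.217, -0.976, 0.001], [0.007, 0.001, -1.0]]
ft_force: [15.4, 3.5, -8.9]
finger_gap: -0.001
grip_force: 7.6
```

Call:
inch_along(steps={"sx": [-2,-4,-4],"sy": [0,0,0],"sz": [0,0,0],"drx": [0,0,0],"dry": [0,0,0],"drz": [0,0,0]})

```text
t: 19.7
position: [624.4, 37.8, 69.9]
tcp_rot: [[0.976, 0.217, 0.014], [0.217, -0.976, 0.002], [0.015, 0.001, -1.0]]
ft_force: [26.4, 7.3, -12.4]
finger_gap: -0.0
grip_force: 13.6
```

Call:
inch_along(steps={"sx": [10,20,20,20,20,20,20,20,20,20],"sy": [0,0,0,0,60,120,180,240,300,300],"sz": [0,0,-50,-100,-150,-150,-150,-150,-150,-150],"drx": [0,0,0,0,0,0,0,0,0,0],"dry": [0,0,0,0,0,0,0,0,0,0],"drz": [0,0,0,0,0,0,0,0,0,0]})

```text
t: 20.95
position: [701.9, -257.4, 215.2]
tcp_rot: [[0.977, 0.212, -0.003], [0.212, -0.977, -0.0], [-0.003, -0.0, -1.0]]
ft_force: [0.7, 0.5, -0.3]
finger_gap: -0.001
grip_force: 0.0
```

Run:
```python
from h import *
t=snap("top",3); s=snap("side",3)
for n,im,roi in(("top",t,(195,160,325,265)),("side",s,(230,150,345,245))):
    for c,a,r in blues(im,8,roi): print(n,c,a,np.round(r[1],1),round(r[2],1))
b=cv2.resize(t[135:265,195:365],(480,367),interpolation=cv2.INTER_CUBIC)
a=cv2.resize(s[150:250,230:345],(320,367),interpolation=cv2.INTER_CUBIC)
cv2.imwrite('pics/z4.png',np.hstack([b,a])[:,:,::-1])
```

```text
top [252.  189.9] 42 [ 1.9 21.4] 79.7
top [298.8 208.7] 23 [15.3  1.6] 78.7
top [215.3 223.8] 33 [17.3  2.2] 78.7
top [262.4 242. ] 35 [ 1.7 20.4] 79.4
side [317.5 199.8] 28 [ 2.7 16.3] 8.7
side [279.3 217.1] 265 [18.7 14.4] 8.1
```

View pics/z4.png

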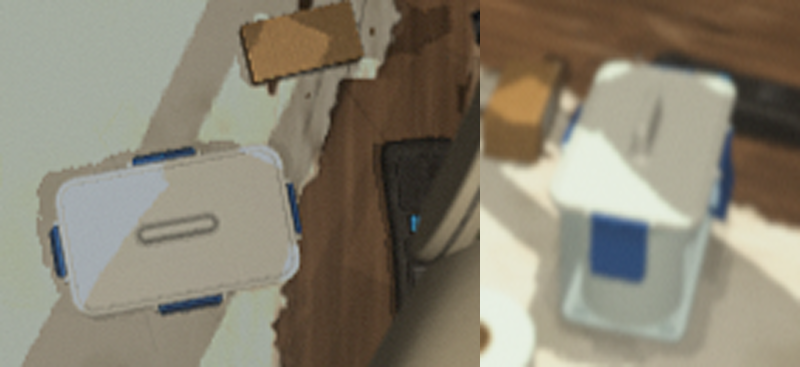

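All four clips show as equal thin strips in the top view, the lid is square and seated, and the carton and terminal haven't moved.

```bash
python3 -c "
from rig import manip, optics, probe_bus, job
print(job.hand_in())"
```

```text
the job is handed in; nothing more can be done
None
```

I turned the lid square, seated it fully on the rim and pressed all four clips shut; the final images show them closed and the terminal and carton undisturbed, and I handed the job in at about 21 s without seeing the verdict.

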